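# Rake a dropped ring from under the pump stand

## Robot

A 6-joint arm with a two-finger parallel gripper is mounted at the origin on the work surface. World frame = base frame: x ahead of the robot, y to its left, z up, the work surface at z = 0. Lengths are in m, angles in rad, forces in N, time in s.
With the tool pointing down it reaches from about 0.3 to 0.775 m from the base axis. Payload 14.6 kg.
Tool frame: the origin (TCP) lies on the centre line of the jaws, within the pads' length; the fingertips stand 25 mm ahead of it and the grasp point (between the pads) lies 6 mm ahead of it (ctrl.tip_reach is the distance from the TCP to the fingertips, in m); z points along the fingers, y is the line along which they close (so a half turn about z gives the same grasp; the last joint's range is limited). The gripper opens to 94 mm and grips with 3 to 60 N. Pads are 16 mm wide; open, the fingers measure 119 mm over their backs; the gripper's body (75 mm by 177 mm) begins 78 mm behind the grasp point.
Start: joints at [-1.324, 0.3, 1.521, -0, 1.321, -0.067], TCP at [0.17, -0.523, 0.23] pointing down, gripper open.
Joint ranges: [-3.03, 3.03], [-0.79, 2.21], [0.23, 2.52], [-1.04, 4.18], [0, 3.07], [-2.55, 2.55]. Speed limits (rad/s): [2.22, 2.22, 2.57, 3.14, 3.14, 3.14].

## Interface

Orientations are given as [roll, pitch, yaw] about the fixed x, y, z axes, in that order (R = Rz(yaw) Ry(pitch) Rx(roll)).
In Python, from station import ctrl gives the robot as it stands. The module is installed in compiled form; this text tells all that it offers.
- The arm moves only by the tool apply_moves, never from a script. Its argument "deltas" is a list of rows, each a list of 7 numbers: the closure in counts, from 0 (fully open) to 255 (shut), then the shift along the world's x, y, z in cm, then the turn, a rotation vector about the world's x, y, z in rad. In form: [[jaw, tx, ty, tz, ax, ay, az], ...]. A call has 1 to 10 rows; each row shifts and turns the commanded pose from where the row before left it; what a row does not reach is not made up. A row lasts 1/10 s, in which the tool goes at most 50 mm and 8.59 degrees, less where a joint would pass 70% of its speed; a pose out of reach is approached as far as the arm can. A call with a gripper value outside its range is refused whole. The fingers move at their own pace and stop on an object; "grip_force" is the grip in N (left out, the last holds). Time passes only in rows, so rows that do not move let the fingers close. It gives the time, the measured TCP pose, the force, the opening and the grip force at its end, in the units of the state.
- ctrl.get_obs(): the state, without advancing time (a new reading comes with each control period).
- ctrl.camera(name): name is "scene" or "top" or "wrist"; returns a dict with "img" (400x640x3 uint8, red, green, blue), "K" (3x3 intrinsics, pixels), "pose" (4x4, takes a point from camera to world coordinates); the wrist camera has in their place "hand_eye" (4x4, takes a point from camera to tool coordinates, whose origin is the TCP and whose axes are the flange's). Camera axes: x right, y up, looking along -z (the intrinsics and any distortion apply to the point x, -y, -z); pixel columns grow to the right and rows downward; lengths in m; the calibration is good to about 2 mm. A picture is of the moment at which its call begins: read the wrist's pose just before it. There is no depth.
- ctrl.hand_in(): hands the job in; it is judged then, once.
The state is a dict: "time_s": time; "qpos": joint angles; "joint_vel": joint speeds; "tau": joint torques, N m; "ee_pos": TCP position; "eef_rot": TCP orientation; "force": force on the tool from outside, world axes, zero at the start; "moment": the same for the moment, N m; "grip_width": finger opening in m; "grip_force": force on a finger pad.
Only numpy, scipy, OpenCV 4.12 (cv2) and the standard library are available. Lean on these libraries where they do the work, as an engineer would, in place of code of your own. Each camera call takes 0.05 s, during which the arm holds its last target. There are 200 camera calls.

## Task

A loose steel spacer ring has fallen flat on the floor plate under the low stand of the vacuum pump, out of sight. Take the flat hooked probe, feel gently for the floor plate, sweep the probe along it to find the ring, and drag the ring out through the open end onto the rubber mat. Then lay the probe flat on the open bench, clear of the mat and the stand; never push hard against the stand (12 N at most) and leave the glassware and the dish where they are.

Things in the scene. Friction and masses are not known exactly. Their poses are not given: they have to be found in the camera images.
- stand: Grey steel stand, fixed, 225 mm deep, 220 wide, a yellow pump fixed on it (from 35 mm behind the mouth back, up to 235 mm high). Under it a low bay, open only at the mouth. Origin: middle of the mouth at bench level; x points straight into the bay, y across it, z up. Platform: underside 54 mm above the bench, top 64. Inner faces: side walls y = -90 and +90, back wall x = 210 mm.
- deck (a joint): How far (m) the bay's floor plate is pressed down on its stiff rubber mounts: 0 free, 1 mm at most. The plate is aluminium, level, x 2 to 210 mm of the stand, full width. How high it is set differs each time and is NOT measured: its top is 3 to 18 mm above the bench; feel for it. It starts to give at about 2 N and is at its hard stop at about 6 N.
- search (a point): Point at x = 100, y = 0, z = 0 mm of the stand: middle of the area where the ring may be. The steel ring (outer diameter 40 mm, hole 22, only 5 mm thick, 34 g) lies flat and loose on the floor plate, its place not measured: centre 60 to 140 mm inside the mouth, within 36 mm of the middle line, so strips along the side and back walls are free. About 0.3 N slides it.
- probe: Flat probe, loose, about 0.32 kg, flat on the bench. Upright black handle 100 mm long (x -68 to +32), 22 wide (y), 45 high, gripped from above across its width. Aluminium blade to x = 280 mm, 20 wide, 4 thick. Undersides all level. Origin: underside, below the place to grip; x points along the blade, y to the toe's side, z up. Centre of mass 20 mm ahead of the origin: grip firmly, it may pitch in the fingers.
- grip (a point): On the probe's handle, at x = 0, y = 0, z = 30 mm of the probe: a good place to grip.
- toe (a point): Free end of the probe's toe, underside, at x = 275, y = 48, z = 0 mm of the probe. The toe is a cross bar at the blade's end, x 270 to 280, y -10 to +48, 10 mm high: it sticks out to the +y side only and hooks behind things.
- mat: Thin black rubber mat fixed to the bench in front of the mouth, 170 mm by 220 mm, 1.5 mm thick. Origin and axes are those of the stand: it covers x from -172 to -2 mm, y from -110 to +110 mm.
- reagent: Bystander: brown jar with white cap, diameter 54 mm, 110 mm high; origin at the middle of its underside.
- beaker: Bystander: glass cup, diameter 60 mm, 70 mm high; origin at the middle of its underside.
- dish: Bystander: white dish, diameter 80 mm, 25 mm high; origin at the middle of its underside.

How it is judged:
By the outcome, as a careful person would: the job done as asked, in the order asked, and still so for the second after the job is handed in, with the robot touching nothing.
It also fails if it takes over 72 s, if anything falls off the work surface, if the arm or the gripper's body presses on something with over 40 N, if the wrist force passes 120 N, or if a joint passes its speed limit or range.

## Working session

There is one attempt and no reset: what is moved stays moved. The work goes in short steps, Python scripts to look and compute and a tool call to move; the robot and the scene stay as the last step left them, time stands still between calls to the robot, and variables do not carry over. Pictures are saved under pics/ and viewed, at most 10 in all, crops included, and the job is handed in when it is done.

Besides the shell and the picture viewer there is one more tool, called after ">>>" as name([rows], argument=value, ...), one row to a line, values as JSON. apply_moves: Moves the arm, as the interface text tells. Its arguments: {"type":"object","properties":{"deltas":{"type":"array"},"grip_force":{"type":"number"}},"required":["deltas"]}

```bash
mkdir -p pics; python3 - <<'E'
from station import ctrl
import cv2,numpy as np
o=ctrl.get_obs();print(o['time_s'],o['ee_pos'],o['eef_rot'],o['force'],o['grip_width'])
for n in('top','scene'):
    c=ctrl.camera(n);cv2.imwrite(f'pics/{n}0.png',c['img'][:,:,::-1]);print(n,c['K'].tolist(),np.round(c['pose'],4).tolist(),[k for k in c])
E
```

```text
0.0 [ 0.16972022 -0.52290509  0.22986795] [-3.14039020e+00 -1.05076895e-04  3.13801003e-01] [ 0.18907536  0.09926736 -0.58830003] 0.09397625713073596
top [[397.271413287134, 0.0, 316.84292586159773], [0.0, 397.271413287134, 194.67614328523058], [0.0, 0.0, 1.0]] [[0.0249, 0.994, -0.1065, 0.4281], [-0.9996, 0.0259, 0.0079, -0.0299], [0.0106, 0.1062, 0.9943, 1.1204], [0.0, 0.0, 0.0, 1.0]] ['img', 'K', 'pose']
scene [[491.4606296305655, 0.0, 315.24686998177117], [0.0, 491.4606296305655, 200.29160617024925], [0.0, 0.0, 1.0]] [[-0.6393, -0.4683, 0.6099, 1.3492], [0.7688, -0.4029, 0.4966, 0.6077], [0.0132, 0.7864, 0.6176, 0.851], [0.0, 0.0, 0.0, 1.0]] ['img', 'K', 'pose']
```

View pics/top0.png

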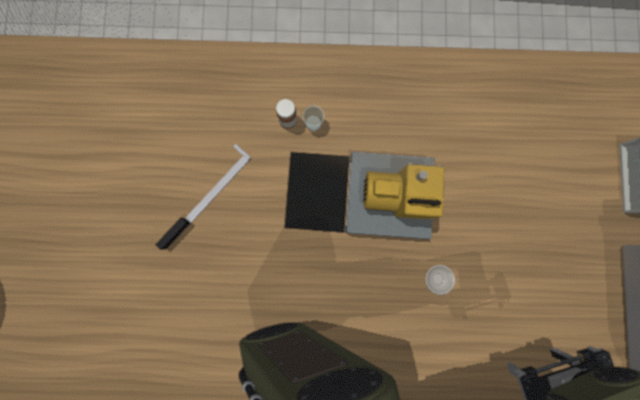

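View pics/scene0.png

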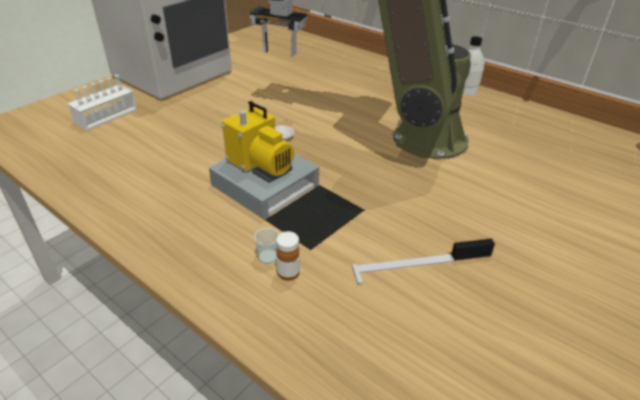

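The top view shows the mat at about (288–348, 153–231) with the stand to its right. The probe's handle is at (172,233), its blade end is near (248,157), and the toe points up-left to (237,147). In the scene view, the jar and beaker stand beside the mat. Next I'll measure the poses.

```bash
cat >h.py <<'E'
from station import ctrl
import cv2,numpy as np
def ray(c,px,z,pose=None):
    P=c['pose'] if pose is None else pose
    px=np.atleast_2d(np.array(px,float));K=c['K']
    d=np.c_[(px[:,0]-K[0,2])/K[0,0],-(px[:,1]-K[1,2])/K[1,1],-np.ones(len(px))]@P[:3,:3].T
    return P[:3,3]+d*((z-P[2,3])/d[:,2])[:,None]
def big(m):
    cs,_=cv2.findContours(m.astype(np.uint8),cv2.RETR_EXTERNAL,cv2.CHAIN_APPROX_NONE)
    return max(cs,key=cv2.contourArea)
E
python3 - <<'E'
from h import *
c=ctrl.camera('top');im=c['img'];hsv=cv2.cvtColor(im,cv2.COLOR_RGB2HSV);h,s,v=[hsv[...,i].astype(int) for i in range(3)]
X,Y=np.meshgrid(range(640),range(400))
def box(a,b,cc,d):return(X>a)&(X<b)&(Y>cc)&(Y<d)
def rect(n,m,z):
    k=big(m);p=ray(c,k[:,0,:],z)[:,:2].astype(np.float32);r=cv2.minAreaRect(p);print(n,np.round(r[0],4),np.round(r[1],4),r[2]);print(np.round(cv2.boxPoints(r),4).tolist())
rect('mat',(v<60)&box(270,360,140,245),.0015)
rect('platform',(s<70)&(v>70)&box(335,450,140,250),.064)
rect('handle',(v<70)&box(140,200,210,260),.045)
bl=(s<60)&(v>120)&box(180,262,135,225)
rect('blade+toe',bl,.004)
k=big(bl)[:,0,:];p=ray(c,k,.004)[:,:2]
for n,i in(('maxx',p[:,0].argmax()),('miny',p[:,1].argmin()),('maxy',p[:,1].argmax())):print(n,k[i],np.round(p[i],4))
# blade only line
pts=np.argwhere(bl&box(190,236,150,225))[:,::-1];q=ray(c,pts,.004)[:,:2]
print(cv2.fitLine(q.astype(np.float32),cv2.DIST_L2,0,.01,.01).ravel())
for n,px,z in(('jar',(286,106),.11),('beaker',(314,114),.07),('dish',(440,280),.025)):print(n,ray(c,px,z)[0])
E
```

```text
mat [ 0.5571 -0.0382] [0.1651 0.2144] 86.82230377197266
[[0.445499986410141, -0.11469999700784683], [0.659600019454956, -0.1265999972820282], [0.6686999797821045, 0.03830000013113022], [0.4546999931335449, 0.05009999871253967]]
platform [ 0.5465 -0.2346] [0.2333 0.2229] 86.9700927734375
[[0.42910000681877136, -0.3452000021934509], [0.6516000032424927, -0.3569999933242798], [0.6639999747276306, -0.12399999797344208], [0.4413999915122986, -0.11219999939203262]]
handle [0.428  0.3454] [0.0302 0.1004] 50.03974914550781
[[0.3797999918460846, 0.366100013256073], [0.45669999718666077, 0.30160000920295715], [0.47609999775886536, 0.3248000144958496], [0.3991999924182892, 0.38929998874664307]]
blade+toe [0.566  0.2392] [0.0608 0.2528] 59.250545501708984
[[0.44179999828338623, 0.2777000069618225], [0.6589999794960022, 0.148499995470047], [0.6901000142097473, 0.20069999992847443], [0.47290000319480896, 0.33000001311302185]]
maxx [236 144] [0.6872 0.1959]
miny [250 157] [0.6506 0.1543]
maxy [185 217] [0.4752 0.3286]
[ 0.7745603  -0.6325001   0.54558337  0.25437203]
jar [0.76757192 0.04860182 0.11      ]
beaker [ 0.7607937  -0.02504598  0.07      ]
dish [ 0.32078917 -0.37930937  0.025     ]
```

>>> apply_moves([
  [0,2.2,3.8,1.5,0,0,0.14],
  [0,2.2,3.8,1.5,0,0,0.14],
  [0,2.2,3.8,1.5,0,0,0.14],
  [0,2.2,3.8,1.5,0,0,0.14],
  [0,2.2,3.8,1.5,0,0,0.14],
  [0,2.2,3.8,1.0,0,0,0.14],
  [0,2.2,3.8,1.0,0,0,0.14],
  [0,2.2,3.8,0.5,0,0,0.14],
  [0,2.2,3.8,0,0,0,0.14],
  [0,2.2,3.8,0,0,0,0.14],
])

```text
time_s: 1.15
ee_pos: [0.3903, -0.1414, 0.3306]
eef_rot: [3.141, 0.0, 1.719]
force: [0.4, -0.1, 0.3]
grip_width: 0.0941
grip_force: 0.0
```

>>> apply_moves([
  [0,0.5,4.5,-1.5,0,0,0.14],
  [0,0.5,4.5,-1.5,0,0,0.14],
  [0,0.5,4.5,-1.5,0,0,0.14],
  [0,0.5,4.5,-1.5,0,0,0.14],
  [0,0.5,4.5,-1.5,0,0,0.14],
  [0,0.5,4.5,-1.5,0,0,0.04],
  [0,0.5,4.5,-1.5,0,0,0],
  [0,0.5,4.5,-1.5,0,0,0],
  [0,0.5,4.5,-1.5,0,0,0],
  [0,0.5,4.5,-1.5,0,0,0],
])

```text
time_s: 2.15
ee_pos: [0.4395, 0.3088, 0.1796]
eef_rot: [-3.141, 0.0, 2.454]
force: [0.6, -0.3, 0.1]
grip_width: 0.094
grip_force: 0.0
```

```bash
python3 - <<'E'
from h import *
from scipy.spatial.transform import Rotation as R
o=ctrl.get_obs();print(o['time_s'],o['ee_pos'],o['eef_rot'],o['force'],o['qpos'])
c=ctrl.camera('wrist');T=np.eye(4);T[:3,:3]=R.from_euler('xyz',o['eef_rot']).as_matrix();T[:3,3]=o['ee_pos']
P=T@c['hand_eye'];np.savez('w.npz',img=c['img'],K=c['K'],P=P,he=c['hand_eye'])
cv2.imwrite('pics/w1.png',c['img'][:,:,::-1])
E
```

```text
2.15 [0.43948586 0.30881092 0.17962945] [-3.14140798e+00  8.98133758e-06  2.45400439e+00] [ 0.58229258 -0.25482445  0.06856442] [ 5.44351344e-01  3.18703117e-01  1.61916026e+00 -7.48377681e-05
  1.20390046e+00 -3.38829865e-01]
```

View pics/w1.png

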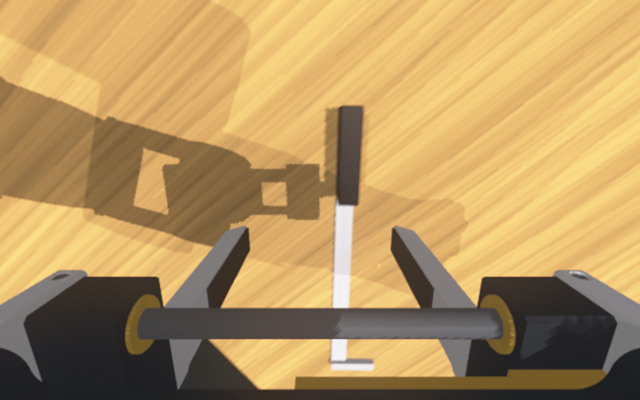

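The wrist picture shows the handle with corners near (340,106), (362,106), (358,205) and (337,205). The blade runs down to the toe at (331–373, 358–370).

```bash
python3 - <<'E'
from h import *
w=np.load('w.npz');P=w['P'];g=cv2.cvtColor(w['img'],cv2.COLOR_RGB2HSV).astype(int)
d=dict(K=w['K'])
X,Y=np.meshgrid(range(640),range(400))
b=(g[...,1]<50)&(g[...,2]>150)&(X>315)&(X<380)&(Y>208)&(Y<306)
q=ray(d,np.argwhere(b)[:,::-1],.004,P)[:,:2];l=cv2.fitLine(q.astype(np.float32),2,0,.01,.01).ravel();print('blade',l,np.degrees(np.arctan2(l[1],l[0])))
m=(g[...,2]<75)&(X>333)&(X<366)&(Y>100)&(Y<212)
p=ray(d,big(m)[:,0,:],.045,P)[:,:2].astype(np.float32);print(cv2.minAreaRect(p))
print(ray(d,[(340,106),(362,106),(358,205),(337,205)],.045,P)[:,:2])
print('toe end',ray(d,[(373,365)],.004,P))
E
```

```text
blade [ 0.76479226 -0.644277    0.52698207  0.27012432] -40.111485
((0.4257867932319641, 0.35104262828826904), (0.019452393054962158, 0.09442386031150818), 52.60289764404297)
[[0.38359406 0.37655932]
 [0.3967429  0.39260628]
 [0.47223198 0.3303816 ]
 [0.45846642 0.31357726]]
toe end [[0.6859814  0.20042487 0.004     ]]
```

>>> apply_moves([
  [0,0.2,3.3,-0.4,0,0,-0.012],
  [0,0,0,-3.0,0,0,0],
  [0,0,0,-3.0,0,0,0],
  [0,0,0,-3.0,0,0,0],
  [0,0,0,-3.0,0,0,0],
  [0,0,0,-1.9,0,0,0],
  [0,0,0,0,0,0,0],
  [120,0,0,0,0,0,0],
  [255,0,0,0,0,0,0],
  [255,0,0,0,0,0,0],
], grip_force=60)

```text
time_s: 3.2
ee_pos: [0.4422, 0.3402, 0.0387]
eef_rot: [3.14, 0.001, 2.442]
force: [0.4, 0.1, 0.4]
grip_width: 0.0734
grip_force: 0.0
```

>>> apply_moves([
  [255,0,0,0,0,0,0],
  [255,0,0,0,0,0,0],
  [255,0,0,0,0,0,0],
])

```text
time_s: 3.5
ee_pos: [0.4418, 0.3399, 0.0377]
eef_rot: [3.141, 0.0, 2.442]
force: [0.4, -0.5, 0.6]
grip_width: 0.0494
grip_force: 0.0
```

>>> apply_moves([
  [255,0,0,0.5,0,0,0],
  [255,0,0,1.0,0,0,0],
  [255,0,0,1.0,0,0,0],
  [255,0,0,1.0,0,0,0],
  [255,0,0,0.5,0,0,0],
  [255,0,0,0,0,0,0],
  [255,0,0,0,0,0,0],
  [255,0,0,0,0,0,0],
])

```text
time_s: 4.3
ee_pos: [0.4415, 0.3397, 0.0769]
eef_rot: [-3.141, -0.0, 2.442]
force: [0.2, 0.3, -2.9]
grip_width: 0.0197
grip_force: 59.9
```

```bash
python3 - <<'E'
from h import *
o=ctrl.get_obs();print(o['ee_pos'],o['eef_rot'],o['force'],o['moment'],o['grip_width'],o['grip_force'])
c=ctrl.camera('wrist');w=ctrl.camera('scene')
cv2.imwrite('pics/w2.png',np.vstack([c['img'][:,:,::-1][100:400],cv2.resize(w['img'][200:350,280:600,::-1],(640,300))]))
E
```

```text
[0.44151709 0.33968213 0.07691579] [-3.14064614e+00 -2.83844517e-04  2.44176366e+00] [ 0.21755538  0.34268002 -2.87814352] [ 0.03840329 -0.06199276 -0.00293746] 0.019679645016182735 59.94710138998926
```

View pics/w2.png

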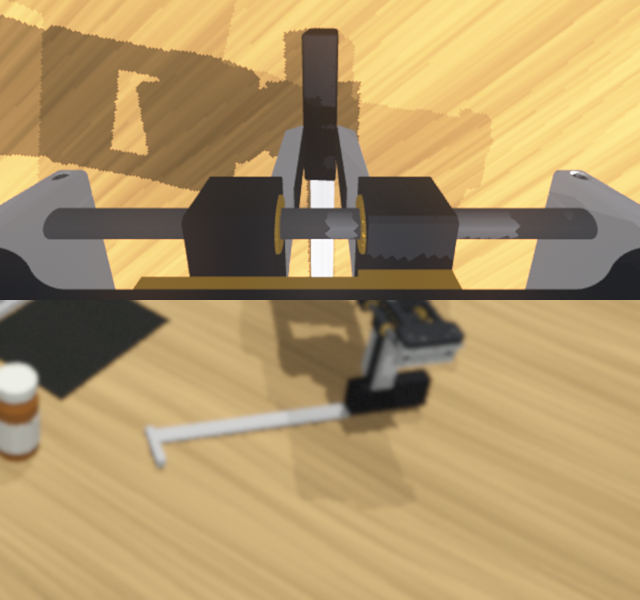

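The fingers only finished closing while the arm was lifting, so the handle is probably held too high. I'll set the probe down and grip it again.

>>> apply_moves([
  [255,0,0,-0.5,0,0,0],
  [255,0,0,-0.3,0,0,0],
  [255,0,0,0,0,0,0],
])

```text
time_s: 4.7
ee_pos: [0.4415, 0.3397, 0.0687]
eef_rot: [-3.14, -0.0, 2.442]
force: [-0.7, 0.5, -3.0]
grip_width: 0.0194
grip_force: 59.9
```

>>> apply_moves([
  [255,0,0,-0.3,0,0,0],
  [255,0,0,-0.2,0,0,0],
  [255,0,0,0,0,0,0],
])

```text
time_s: 5.0
ee_pos: [0.4432, 0.3411, 0.067]
eef_rot: [3.136, 0.001, 2.442]
force: [-1.4, 1.9, 18.0]
grip_width: 0.0201
grip_force: 60.0
```

>>> apply_moves([
  [200,0,0,0.2,0,0,0],
  [120,0,0,0,0,0,0],
  [120,0,0,0,0,0,0],
  [120,0,0,0,0,0,0],
])

```text
time_s: 5.4
ee_pos: [0.4417, 0.3398, 0.0663]
eef_rot: [-3.141, -0.0, 2.442]
force: [0.1, 0.7, 0.1]
grip_width: 0.0405
grip_force: 0.0
```

```bash
python3 - <<'E'
from h import *
from scipy.spatial.transform import Rotation as R
o=ctrl.get_obs();print(o['ee_pos'],o['eef_rot'],o['force'],o['grip_width'])
c=ctrl.camera('wrist');T=np.eye(4);T[:3,:3]=R.from_euler('xyz',o['eef_rot']).as_matrix();T[:3,3]=o['ee_pos'];P=T@c['hand_eye']
g=cv2.cvtColor(c['img'],cv2.COLOR_RGB2HSV).astype(int);X,Y=np.meshgrid(range(640),range(400))
b=(g[...,1]<50)&(g[...,2]>150)&(X>295)&(X<345)&(Y>283)&(Y<305)
q=ray(c,np.argwhere(b)[:,::-1],.004,P)[:,:2];print(len(q),q.mean(0))
c=ctrl.camera('top');g=cv2.cvtColor(c['img'],cv2.COLOR_RGB2HSV).astype(int)
b=(g[...,1]<60)&(g[...,2]>120)&(X>180)&(X<262)&(Y>135)&(Y<225)
k=big(b)[:,0,:];p=ray(c,k,.004)[:,:2];print('corners',p[p[:,0].argmax()],p[p[:,1].argmin()])
q=ray(c,np.argwhere(b&(X>200)&(X<236)&(Y>150))[:,::-1],.004)[:,:2];l=cv2.fitLine(q.astype(np.float32),2,0,.01,.01).ravel();print(l,np.degrees(np.arctan2(l[1],l[0])))
E
```

```text
[0.44172893 0.33981096 0.06626687] [-3.14135083e+00 -4.53505951e-05  2.44175616e+00] [0.13463409 0.72292782 0.05069944] 0.04051168062159869
503 [0.4924235  0.29415903]
corners [0.68441138 0.19291722] [0.64496668 0.1484142 ]
[ 0.7709295  -0.6369205   0.55465573  0.24089915] -39.56257
```

>>> apply_moves([
  [120,0,0,-1.5,0,0,0],
  [120,0,0,-1.5,0,0,0],
  [120,0,0,0,0,0,0],
  [255,0,0,0,0,0,0],
  [255,0,0,0,0,0,0],
  [255,0,0,0,0,0,0],
  [255,0,0,0,0,0,0],
  [255,0,0,0,0,0,0],
], grip_force=60)

```text
time_s: 6.3
ee_pos: [0.442, 0.34, 0.0368]
eef_rot: [3.141, 0.0, 2.442]
force: [-0.2, 1.1, 2.4]
grip_width: 0.0214
grip_force: 59.9
```

>>> apply_moves([
  [255,0,0,0.5,0,0,0],
  [255,0,0,1.5,0,0,0],
  [255,0,0,2.0,0,0,0],
  [255,0.9,-2.5,2.0,0,0,-0.132],
  [255,0.9,-2.5,1.0,0,0,-0.132],
  [255,0.9,-2.5,0,0,0,-0.132],
  [255,0.9,-2.5,0,0,0,-0.132],
  [255,0.9,-2.5,0,0,0,-0.132],
  [255,0.9,-2.5,0,0,0,-0.132],
  [255,0,0,0,0,0,-0.133],
])

```text
time_s: 7.3
ee_pos: [0.4967, 0.1875, 0.1076]
eef_rot: [3.141, 0.0, 1.509]
force: [-0.3, 0.7, -2.6]
grip_width: 0.022
grip_force: 59.9
```

>>> apply_moves([
  [255,0,0,0,0,0,0],
  [255,0,0,0,0,0,0],
  [255,0,0,0,0,0,0],
])

```text
time_s: 7.6
ee_pos: [0.4956, 0.1903, 0.1068]
eef_rot: [3.141, -0.0, 1.521]
force: [0.4, 0.8, -3.3]
grip_width: 0.0216
grip_force: 59.9
```

```bash
python3 - <<'E'
from h import *
o=ctrl.get_obs();print(o['ee_pos'],o['eef_rot'],o['force'],o['moment'],o['grip_width'])
c=ctrl.camera('top');w=ctrl.camera('scene');np.savez('t2.npz',top=c['img'],scene=w['img'])
a=cv2.resize(c['img'][110:260,180:460],(746,400))[:,:,::-1]
b=cv2.resize(w['img'][140:290,200:500],(600,300))[:,:,::-1]
cv2.imwrite('pics/t2a.png',np.vstack([a[:300],np.pad(b,((0,0),(0,146),(0,0)))]))
E
```

```text
[0.4956021  0.19031572 0.10678063] [ 3.14142190e+00 -9.18086912e-05  1.52066039e+00] [ 0.43387951  0.77699875 -3.25959616] [ 0.03809215 -0.03443359 -0.02445778] 0.021600327517956184
```

View pics/t2a.png

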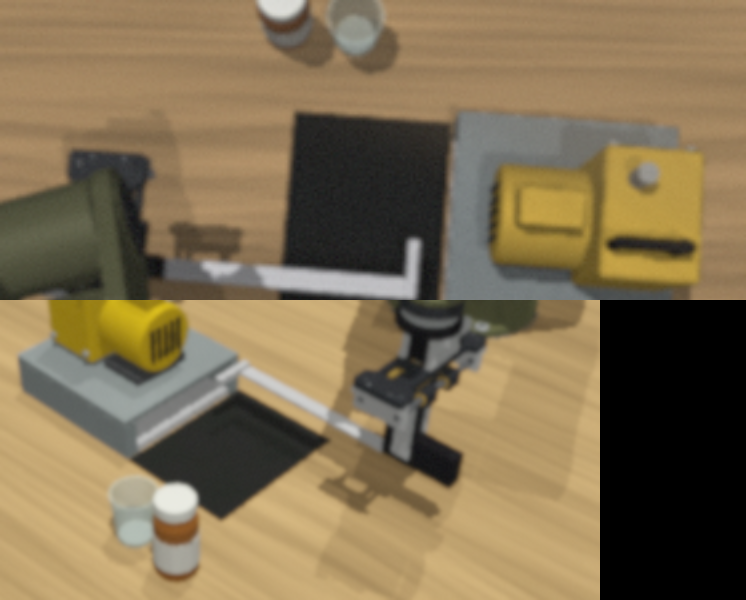

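The top half of the picture shows the blade over the mat with its toe end at crop (413,240). The scene half shows the toe tip at crop (213,387), in front of the mouth. I'll triangulate the toe to check pitch and offset.

```bash
python3 - <<'E'
from h import *
t=np.load('t2.npz');c=ctrl.camera('top');s=ctrl.camera('scene')
X,Y=np.meshgrid(range(640),range(400))
g=cv2.cvtColor(t['top'],cv2.COLOR_RGB2HSV).astype(int)
m=(g[...,2]>110)&(g[...,1]<60)&(X>290)&(X<341)&(Y>190)&(Y<228)
k=big(m)[:,0,:];print('top rows',k[:,1].min(),k[k[:,1]<=k[:,1].min()+1],'right',k[:,0].max())
b=np.argwhere(m&(X<325))[:,::-1]
for z in(.06,.075,.09):
    q=ray(c,b,z)[:,:2];l=cv2.fitLine(q.astype(np.float32),2,0,.01,.01).ravel();print(z,l,np.degrees(np.arctan2(l[1],l[0])))
g=cv2.cvtColor(t['scene'],cv2.COLOR_RGB2HSV).astype(int)
np.set_printoptions(linewidth=220)
print('scene v'); print(g[176:196:1,296:330:2,2])
def tri(a,b):
    o1,o2=c['pose'][:3,3],s['pose'][:3,3]
    d1=ray(c,a,0)[0]-o1;d2=ray(s,b,0)[0]-o2
    x=np.linalg.lstsq(np.c_[d1,-d2],o2-o1,rcond=None)[0];p,q=o1+d1*x[0],o2+d2*x[1];return (p+q)/2,np.linalg.norm(p-q)
print('toe',tri((335,200),(306.5,184)))
for z in(.08,):print(ray(c,(335,200),z),ray(s,(306.5,184),z))
print('mouth bottom/plate edge etc: platform corner front left', ray(s,[(200+238/2,140+58/2)],.064))
E
```

```text
top rows 199 [[335 199]
 [334 200]
 [333 200]
 [337 200]
 [336 200]] right 337
0.06 [ 0.06570997  0.99783874  0.48464692 -0.0150151 ] 86.232376
0.075 [ 0.06570997  0.99783874  0.48384634 -0.01522561] 86.232376
0.09 [ 0.06570997  0.99783874  0.48304576 -0.01543612] 86.232376
scene v
[[159 158 153 142 120 100 107 146 180 194 183 156 166 195 205 206 205]
 [160 155 145 125 105  96 135 176 191 182 160 145 168 186 199 205 205]
 [156 147 128 112 102 100 155 191 186 159 141 141 177 180 189 200 205]
 [150 131 112 111 109 107 152 184 170 139 127 137 184 186 181 188 199]
 [138 116 109 115 116 114 136 159 148 127 115 134 185 192 186 180 187]
 [120 110 115 119 120 118 129 141 133 115 107 134 186 193 192 184 177]
 [111 114 118 118 119 120 128 143 130 106 106 135 188 196 194 190 182]
 [112 117 119 118 120 121 140 159 147 110 104 135 184 196 195 193 190]
 [118 119 119 119 121 131 159 176 161 117 102 121 168 192 197 195 193]
 [119 120 119 119 130 152 175 178 157 115  94  92 130 174 193 197 195]
 [120 120 121 126 151 171 178 167 145 110  76  59  80 133 176 195 198]
 [119 120 125 143 172 178 168 153 13
[... 167 characters left out ...]
  88 144]
 [129 153 176 180 162 148 141 112  68  39  33  29  30  33  40  53  94]
 [145 174 179 170 149 138 128  79  41  34  27  32  31  33  34  43  57]
 [168 182 172 154 140 122  92  50  34  31  35  34  32  29  30  32  41]
 [180 177 158 142 129  93  55  38  30  35  37  40  36  33  30  32  36]
 [179 163 146 132 105  61  38  31  33  35  44  41  39  35  31  28  32]
 [163 149 140 108  70  40  34  34  39  41  45  43  45  41  34  32  32]]
toe (array([ 0.52948382, -0.08882673,  0.06190931]), np.float64(0.0038086137779084796))
[[ 0.52663103 -0.08630765  0.08      ]] [[ 0.54918113 -0.07451397  0.08      ]]
mouth bottom/plate edge etc: platform corner front left [[ 0.45517373 -0.10847218  0.064     ]]
```

```bash
python3 - <<'E'
from h import *
c=ctrl.camera('top');s=ctrl.camera('scene')
def tri(a,b):
    o1,o2=c['pose'][:3,3],s['pose'][:3,3]
    d1=ray(c,a,0)[0]-o1;d2=ray(s,b,0)[0]-o2
    x=np.linalg.lstsq(np.c_[d1,-d2],o2-o1,rcond=None)[0];p,q=o1+d1*x[0],o2+d2*x[1];return (p+q)/2,np.linalg.norm(p-q)
print('toe',tri((335,200),(309.5,180)),tri((335,200),(309.5,178)))
g=cv2.cvtColor(s['img'],cv2.COLOR_RGB2HSV).astype(int)
np.set_printoptions(linewidth=250)
# plate front edge & mat edge along column 285 (mouth)
for x in (272,280,290): print(x,g[185:215,x,2])
# project stand mouth points at different heights into scene
S=np.array([.5525,-.124]);e=np.array([-.0541,-.9985]);f=np.array([.9985,-.0541])
Pi=np.linalg.inv(s['pose'])
for x,y,z in[(2,0,0),(2,0,5),(2,0,10),(2,0,15),(2,0,20),(-2,0,1.5),(0,0,54),(0,0,64)]:
    w=np.r_[S+e*x/1e3+f*y/1e3,z/1e3,1];q=Pi@w;uv=s['K']@np.array([q[0],-q[1],-q[2]]);print(x,y,z,uv[:2]/uv[2],g[int(uv[1]/uv[2]),int(uv[0]/uv[2])])
E
```

```text
toe (array([ 0.52619787, -0.08538537,  0.07562681]), np.float64(0.0028581419887512187)) (array([ 0.52579889, -0.0853217 ,  0.08200594]), np.float64(0.0021634200961258517))
272 [149 153 158 163 164 166 165 164 162 153 137 120 116 120 123 124 124 125 125 127 136 156 179 189 185 173 159 150 144 124]
280 [163 164 164 161 155 139 122 117 119 121 123 123 124 124 126 136 158 179 187 183 171 156 146 136 113  82  55  44  45  45]
290 [118 113 118 122 121 121 122 123 128 143 165 179 184 179 166 151 144 135 112  76  49  46  44  43  45  44  45  44  41  44]
2 0 0 [291.7166676  200.46455086] [ 17  16 146]
2 0 5 [291.68730647 199.05733579] [ 30   3 155]
2 0 10 [291.65781295 197.64377598] [ 30   1 182]
2 0 15 [291.62818615 196.22382841] [ 30   1 186]
2 0 20 [291.59842517 194.79744968] [ 30   2 156]
-2 0 1.5 [292.72133072 200.65493065] [ 17  26 140]
0 0 54 [291.9107476  185.22524155] [ 83   9 113]
0 0 64 [291.85127407 182.26130479] [ 77  12 152]
```

>>> apply_moves([
  [255,0.1,0,-1.5,0,0,0],
  [255,0.1,0,-1.5,0,0,0],
  [255,0,0,-0.7,0,0,0],
  [255,0,0,0,0,0,0],
  [255,-0.054,-1.0,0,0,0,0],
  [255,-0.108,-2.0,0,0,0,0],
  [255,-0.108,-2.0,0,0,0,0],
  [255,-0.054,-1.0,0,0,0,0],
  [255,0,0,0,0,0,0],
  [255,0,0,0,0,0,0],
])

```text
time_s: 8.9
ee_pos: [0.4948, 0.13, 0.0698]
eef_rot: [3.141, -0.0, 1.516]
force: [0.2, -0.3, -3.2]
grip_width: 0.0215
grip_force: 59.9
```

```bash
python3 - <<'E'
from h import *
c=ctrl.camera('top');w=ctrl.camera('scene')
a=cv2.resize(c['img'][140:250,240:460],(600,300))[:,:,::-1]
b=cv2.resize(w['img'][150:250,200:400],(600,300))[:,:,::-1]
cv2.imwrite('pics/t3.png',np.vstack([a,b]))
E
```

```text
(no output)
```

View pics/t3.png

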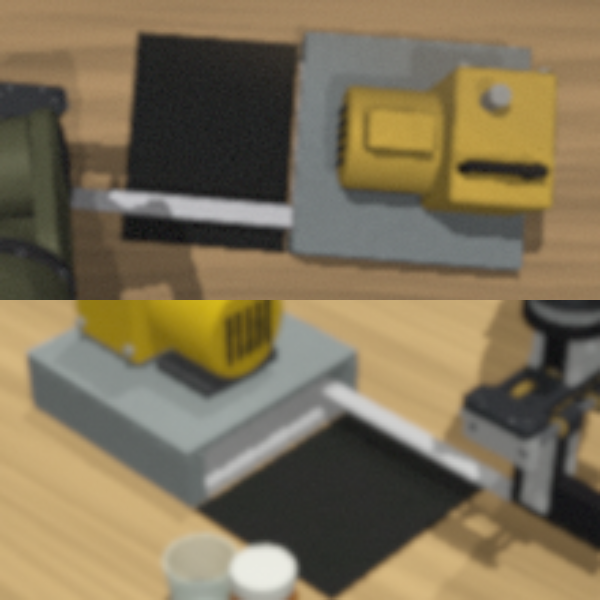

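The toe has entered the mouth cleanly: the blade lies at crop (80–290, 195–215), parallel to the mat and near the -y wall. I'll insert the rest.

>>> apply_moves([
  [255,-0.108,-2.0,0,0,0,0],
  [255,-0.108,-2.0,0,0,0,0],
  [255,-0.108,-2.0,0,0,0,0],
  [255,-0.108,-2.0,0,0,0,0],
  [255,-0.108,-2.0,0,0,0,0],
  [255,-0.108,-2.0,0,0,0,0],
  [255,-0.108,-2.0,0,0,0,0],
  [255,-0.108,-1.8,0,0,0,0],
  [255,0,0,0,0,0,0],
  [255,0,0,0,0,0,0],
])

```text
time_s: 10.0
ee_pos: [0.486, -0.0276, 0.0694]
eef_rot: [-3.142, -0.0, 1.517]
force: [0.0, 0.1, -3.4]
grip_width: 0.0216
grip_force: 59.9
```

>>> apply_moves([
  [255,0,0,-0.5,0,0,0],
  [255,0,0,-0.3,0,0,0],
  [255,0,0,-0.2,0,0,0],
  [255,0,0,-0.2,0,0,0],
  [255,0,0,0,0,0,0],
  [255,0,0,0,0,0,0],
])

```text
time_s: 10.6
ee_pos: [0.4859, -0.0281, 0.0574]
eef_rot: [-3.141, -0.0, 1.517]
force: [0.4, 0.4, -2.5]
grip_width: 0.0218
grip_force: 59.9
```

>>> apply_moves([
  [255,0,0,-0.1,0,0,0],
  [255,0,0,-0.1,0,0,0],
  [255,0,0,0,0,0,0],
  [255,0,0,0,0,0,0],
])

```text
time_s: 11.0
ee_pos: [0.4859, -0.0282, 0.0554]
eef_rot: [-3.142, 0.0, 1.517]
force: [-0.8, -1.1, -2.5]
grip_width: 0.0216
grip_force: 59.9
```

```bash
echo "from station import ctrl;import numpy as np;o=ctrl.get_obs();print(o['time_s'],np.round(o['ee_pos'],4),np.round(o['force'],2),np.round(o['moment'],3))">o.py; python3 o.py
```

```text
11.0 [ 0.4859 -0.0282  0.0554] [-0.75 -1.07 -2.5 ] [ 0.059 -0.085 -0.01 ]
```

>>> apply_moves([
  [255,0,0,-0.1,0,0,0],
  [255,0,0,0,0,0,0],
  [255,0,0,0,0,0,0],
])

```text
time_s: 11.3
ee_pos: [0.4859, -0.0281, 0.0544]
eef_rot: [-3.142, -0.0, 1.517]
force: [1.1, -0.9, -2.6]
grip_width: 0.0217
grip_force: 59.9
```

```bash
python3 o.py
```

```text
11.3 [ 0.4859 -0.0281  0.0544] [ 1.09 -0.86 -2.56] [ 0.021 -0.064 -0.025]
```

>>> apply_moves([
  [255,0,0,-0.1,0,0,0],
  [255,0,0,0,0,0,0],
  [255,0,0,0,0,0,0],
])

```text
time_s: 11.6
ee_pos: [0.4859, -0.0281, 0.0534]
eef_rot: [-3.142, -0.0, 1.517]
force: [-0.2, -0.5, -3.4]
grip_width: 0.0216
grip_force: 59.9
```

```bash
python3 o.py
```

```text
11.6 [ 0.4859 -0.0281  0.0534] [-0.19 -0.46 -3.37] [-0.004 -0.063  0.004]
```

>>> apply_moves([
  [255,0,0,-0.1,0,0,0],
  [255,0,0,0,0,0,0],
  [255,0,0,0,0,0,0],
])

```text
time_s: 11.9
ee_pos: [0.4859, -0.0281, 0.0524]
eef_rot: [-3.142, 0.0, 1.517]
force: [0.8, -1.0, -2.5]
grip_width: 0.0218
grip_force: 59.9
```

```bash
python3 o.py
```

```text
11.9 [ 0.4859 -0.0281  0.0524] [ 0.77 -0.96 -2.55] [ 0.062 -0.052  0.004]
```

>>> apply_moves([
  [255,0,0,-0.1,0,0,0],
  [255,0,0,0,0,0,0],
  [255,0,0,0,0,0,0],
])

```text
time_s: 12.2
ee_pos: [0.4859, -0.0281, 0.0514]
eef_rot: [-3.142, -0.0, 1.517]
force: [-0.0, -0.6, -3.5]
grip_width: 0.0214
grip_force: 59.9
```

```bash
python3 o.py
```

```text
12.2 [ 0.4859 -0.0281  0.0514] [-0.02 -0.63 -3.54] [ 0.013 -0.098  0.023]
```

>>> apply_moves([
  [255,0,0,-0.1,0,0,0],
  [255,0,0,0,0,0,0],
  [255,0,0,0,0,0,0],
])

```text
time_s: 12.5
ee_pos: [0.4859, -0.0281, 0.0504]
eef_rot: [-3.142, -0.0, 1.517]
force: [-0.3, 0.3, -2.8]
grip_width: 0.0215
grip_force: 59.9
```

```bash
python3 o.py
```

```text
12.5 [ 0.4859 -0.0281  0.0504] [-0.3   0.34 -2.76] [ 0.011 -0.07  -0.001]
```

>>> apply_moves([
  [255,0,0,-0.1,0,0,0],
  [255,0,0,0,0,0,0],
  [255,0,0,0,0,0,0],
])

```text
time_s: 12.8
ee_pos: [0.4859, -0.0281, 0.0494]
eef_rot: [-3.141, -0.0, 1.517]
force: [0.1, -0.6, -3.2]
grip_width: 0.0216
grip_force: 59.9
```

```bash
python3 o.py
```

```text
12.8 [ 0.4859 -0.0281  0.0494] [ 0.1  -0.62 -3.15] [ 0.062 -0.051  0.008]
```

>>> apply_moves([
  [255,0,0,-0.1,0,0,0],
  [255,0,0,0,0,0,0],
  [255,0,0,0,0,0,0],
])

```text
time_s: 13.1
ee_pos: [0.4859, -0.0281, 0.0484]
eef_rot: [-3.141, 0.0, 1.517]
force: [0.3, -0.5, -3.6]
grip_width: 0.0217
grip_force: 59.9
```

```bash
python3 o.py
```

```text
13.1 [ 0.4859 -0.0281  0.0484] [ 0.35 -0.52 -3.63] [-0.008 -0.091  0.019]
```

>>> apply_moves([
  [255,0,0,-0.1,0,0,0],
  [255,0,0,0,0,0,0],
  [255,0,0,0,0,0,0],
])

```text
time_s: 13.4
ee_pos: [0.4859, -0.0282, 0.0475]
eef_rot: [3.142, 0.0, 1.517]
force: [0.1, -0.4, -3.1]
grip_width: 0.0218
grip_force: 59.9
```

```bash
python3 o.py
```

```text
13.4 [ 0.4859 -0.0282  0.0475] [ 0.13 -0.38 -3.06] [-0.049 -0.142  0.056]
```

>>> apply_moves([
  [255,0,0,-0.1,0,0,0],
  [255,0,0,0,0,0,0],
  [255,0,0,0,0,0,0],
])

```text
time_s: 13.7
ee_pos: [0.486, -0.0281, 0.0466]
eef_rot: [3.141, 0.0, 1.517]
force: [-0.6, 1.6, 1.2]
grip_width: 0.0212
grip_force: 59.9
```

```bash
python3 o.py
```

```text
13.7 [ 0.486  -0.0281  0.0466] [-0.61  1.59  1.19] [-0.074  0.015 -0.003]
```

Contact: the plate top is about 10.5 mm above the bench. I'll ease off slightly and sweep across.

>>> apply_moves([
  [255,0,0,0.06,0,0,0],
  [255,0,0,0,0,0,0],
  [255,0.5,-0.027,0,0,0,0],
  [255,0.5,-0.027,0,0,0,0],
  [255,0.5,-0.027,0,0,0,0],
  [255,0.5,-0.027,0,0,0,0],
  [255,0.5,-0.027,0,0,0,0],
  [255,0.5,-0.027,0,0,0,0],
])

```text
time_s: 14.5
ee_pos: [0.5163, -0.0298, 0.047]
eef_rot: [-3.141, 0.0, 1.517]
force: [-1.5, 0.9, 0.3]
grip_width: 0.022
grip_force: 59.9
```

```bash
python3 o.py
```

```text
14.5 [ 0.5163 -0.0298  0.047 ] [-1.54  0.89  0.32] [-0.213  0.217 -0.097]
```

>>> apply_moves([
  [255,0,0,0.03,0,0,0],
  [255,0.5,-0.027,0,0,0,0],
  [255,0.5,-0.027,0,0,0,0],
  [255,0.5,-0.027,0,0,0,0],
  [255,0.5,-0.027,0,0,0,0],
  [255,0.5,-0.027,0,0,0,0],
  [255,0,0,0,0,0,0],
])

```text
time_s: 15.2
ee_pos: [0.5415, -0.0311, 0.0473]
eef_rot: [3.141, 0.0, 1.517]
force: [0.7, 0.8, -1.6]
grip_width: 0.0221
grip_force: 59.9
```

```bash
python3 o.py
```

```text
15.2 [ 0.5415 -0.0311  0.0473] [ 0.66  0.83 -1.6 ] [-0.109 -0.287  0.08 ]
```

>>> apply_moves([
  [255,0.5,-0.027,0,0,0,0],
  [255,0.5,-0.027,0,0,0,0],
  [255,0.5,-0.027,0,0,0,0],
  [255,0.5,-0.027,0,0,0,0],
  [255,0.5,-0.027,0,0,0,0],
  [255,0.4,-0.02,0,0,0,0],
  [255,0,0,0,0,0,0],
  [255,0,0,0,0,0,0],
])

```text
time_s: 16.0
ee_pos: [0.5701, -0.0327, 0.0474]
eef_rot: [3.141, 0.0, 1.517]
force: [0.4, 0.4, -1.7]
grip_width: 0.0212
grip_force: 59.9
```

```bash
python3 o.py
```

```text
16.0 [ 0.5701 -0.0327  0.0474] [ 0.4   0.42 -1.68] [-0.153 -0.217  0.07 ]
```

>>> apply_moves([
  [255,0.054,1.0,0,0,0,0],
  [255,0.081,1.5,0,0,0,0],
  [255,0.081,1.5,0,0,0,0],
  [255,0.081,1.5,0,0,0,0],
  [255,0.081,1.5,0,0,0,0],
  [255,0.054,1.0,0,0,0,0],
  [255,0,0,0,0,0,0],
])

```text
time_s: 16.7
ee_pos: [0.5742, 0.0489, 0.0473]
eef_rot: [-3.142, -0.0, 1.518]
force: [-0.1, 1.2, -2.1]
grip_width: 0.0216
grip_force: 59.9
```

```bash
python3 o.py
```

```text
16.7 [0.5742 0.0489 0.0473] [-0.14  1.16 -2.12] [-0.127 -0.091 -0.05 ]
```

>>> apply_moves([
  [255,0.054,1.0,0,0,0,0],
  [255,0.054,1.0,0,0,0,0],
  [255,0.054,1.0,0,0,0,0],
  [255,0.054,1.0,0,0,0,0],
  [255,0.054,1.0,0,0,0,0],
  [255,0.054,1.0,0,0,0,0],
  [255,0.054,1.0,0,0,0,0],
  [255,0.027,0.5,0,0,0,0],
  [255,0,0,0,0,0,0],
])

```text
time_s: 17.6
ee_pos: [0.5782, 0.1231, 0.0473]
eef_rot: [3.142, -0.0, 1.518]
force: [-0.0, 0.1, -3.3]
grip_width: 0.0216
grip_force: 59.9
```

```bash
python3 o.py; python3 - <<'E'
from h import *
c=ctrl.camera('top');w=ctrl.camera('scene')
a=cv2.resize(c['img'][150:240,270:400],(580,400))[:,:,::-1][:300]
b=cv2.resize(w['img'][160:240,220:380],(600,300))[:,:,::-1]
cv2.imwrite('pics/t4.png',np.vstack([np.pad(a,((0,0),(0,20),(0,0))),b]))
E
```

```text
17.6 [0.5782 0.1231 0.0473] [-0.    0.14 -3.27] [-0.079 -0.105  0.014]
```

View pics/t4.png

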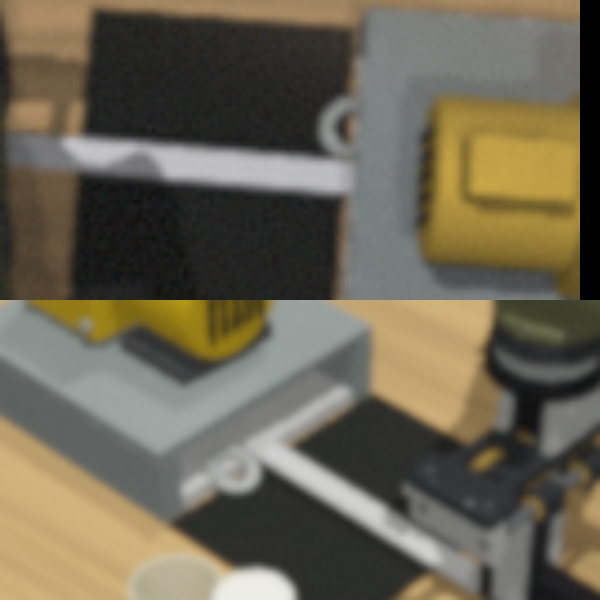

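The ring is hooked: it shows at crop (345,125) in the top half and (237,468) in the scene half, coming out over the plate's edge. I'll flick it out onto the mat briskly so the drop does not leave it at the lip.

>>> apply_moves([
  [255,0.081,1.5,0,0,0,0],
  [255,0.16,3.0,0,0,0,0],
  [255,0.19,3.5,0,0,0,0],
  [255,0.08,1.5,0,0,0,0],
  [255,0,0,0,0,0,0],
  [255,0,0,0,0,0,0],
])

```text
time_s: 18.3
ee_pos: [0.5832, 0.217, 0.0471]
eef_rot: [-3.141, 0.0, 1.517]
force: [0.4, -0.5, -3.8]
grip_width: 0.0216
grip_force: 59.9
```

```bash
python3 o.py; python3 - <<'E'
from h import *
c=ctrl.camera('top');w=ctrl.camera('scene')
a=cv2.resize(c['img'][150:240,270:400],(580,400))[:,:,::-1][:300]
b=cv2.resize(w['img'][160:240,220:380],(600,300))[:,:,::-1]
cv2.imwrite('pics/t5.png',np.vstack([np.pad(a,((0,0),(0,20),(0,0))),b]))
E
```

```text
18.3 [0.5832 0.217  0.0471] [ 0.42 -0.47 -3.77] [ 0.058 -0.108 -0.019]
```

View pics/t5.png

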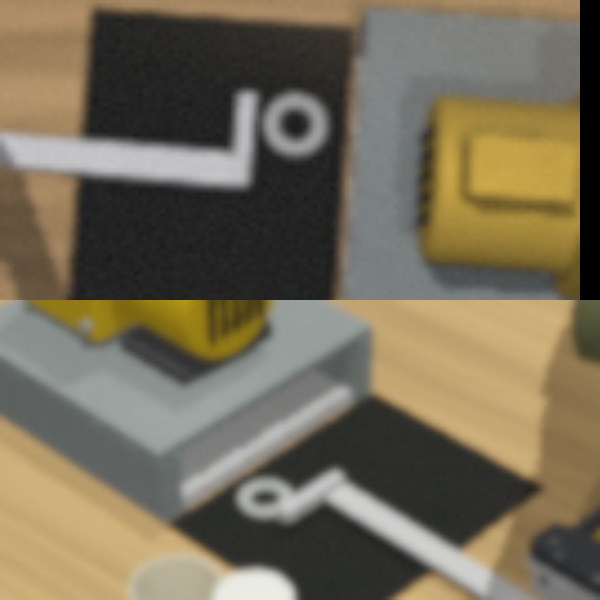

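The ring lies flat, wholly on the mat at crop (296,125), with the mat edge at about 350. Now I'll take the probe back to open bench.

>>> apply_moves([
  [255,0,0,1.0,0,0,0],
  [255,0,0,2.0,0,0,0],
  [255,0,0,2.0,0,0,0],
  [255,-2.0,1.8,0,0,0,0.132],
  [255,-2.0,1.8,0,0,0,0.132],
  [255,-2.0,1.8,0,0,0,0.132],
  [255,-2.0,1.8,0,0,0,0.132],
  [255,-2.0,1.8,0,0,0,0.132],
  [255,-2.0,1.8,0,0,0,0.132],
  [255,-2.0,1.8,0,0,0,0.132],
])

```text
time_s: 19.4
ee_pos: [0.4429, 0.3435, 0.0983]
eef_rot: [3.141, 0.0, 2.445]
force: [0.3, 0.1, -2.0]
grip_width: 0.0215
grip_force: 59.9
```

>>> apply_moves([
  [255,0,0,-2.0,0,0,0],
  [255,0,0,-2.0,0,0,0],
  [255,0,0,-1.0,0,0,0],
  [255,0,0,-0.5,0,0,0],
  [255,0,0,-0.3,0,0,0],
  [255,0,0,0,0,0,0],
  [255,0,0,0,0,0,0],
])

```text
time_s: 20.1
ee_pos: [0.4437, 0.3434, 0.04]
eef_rot: [3.141, 0.0, 2.441]
force: [-0.1, 0.2, -3.0]
grip_width: 0.0214
grip_force: 59.9
```

```bash
python3 o.py
```

```text
20.1 [0.4437 0.3434 0.04  ] [-0.08  0.17 -2.97] [-0.034 -0.095 -0.035]
```

>>> apply_moves([
  [255,0,0,-0.1,0,0,0],
  [255,0,0,-0.1,0,0,0],
  [255,0,0,-0.1,0,0,0],
  [255,0,0,-0.05,0,0,0],
  [255,0,0,0,0,0,0],
  [255,0,0,0,0,0,0],
])

```text
time_s: 20.7
ee_pos: [0.4435, 0.3434, 0.0368]
eef_rot: [3.141, 0.0, 2.441]
force: [-5.0, -3.3, 9.1]
grip_width: 0.0218
grip_force: 59.9
```

>>> apply_moves([
  [200,0,0,0,0,0,0],
  [120,0,0,0,0,0,0],
  [120,0,0,0,0,0,0],
  [100,0,0,0,0,0,0],
  [100,0,0,0,0,0,0],
  [100,0,0,1.0,0,0,0],
  [100,0,0,3.0,0,0,0],
  [100,0,0,4.0,0,0,0],
  [100,0,0,4.0,0,0,0],
  [100,0,0,4.0,0,0,0],
])

```text
time_s: 21.7
ee_pos: [0.4432, 0.3432, 0.1983]
eef_rot: [3.141, 0.0, 2.441]
force: [-0.7, -0.9, 0.3]
grip_width: 0.0572
grip_force: 0.0
```

>>> apply_moves([
  [100,-2,0,2.0,0,0,0],
  [100,0,0,0,0,0,0],
  [100,0,0,0,0,0,0],
])

```text
time_s: 22.0
ee_pos: [0.4234, 0.3433, 0.2159]
eef_rot: [3.141, 0.0, 2.441]
force: [0.6, 0.1, -1.2]
grip_width: 0.0575
grip_force: 0.0
```

```bash
python3 o.py; python3 - <<'E'
from h import *
w=ctrl.camera('scene');t=ctrl.camera('top')
cv2.imwrite('pics/t6.png',np.vstack([w['img'][120:320],t['img'][80:300]])[:,:,::-1])
E
```

```text
22.0 [0.4234 0.3433 0.2159] [ 0.59  0.08 -1.15] [-0.008 -0.115 -0.021]
```

View pics/t6.png

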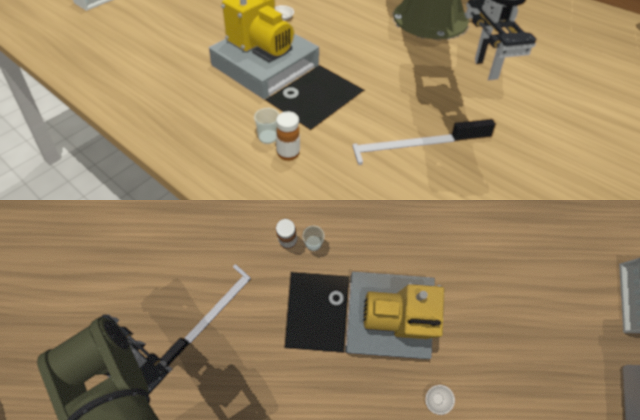

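The probe lies flat on the open bench at (355–495, 125–155) in the scene half. The ring is on the mat at (335,297) in the top half, the bystanders have not moved, and the gripper is clear.

```bash
python3 -c "
from station import ctrl;print(ctrl.hand_in())"
```

```text
the job is handed in; nothing more can be done
None
```

The job is handed in: the ring lies flat on the rubber mat, the probe lies flat on the open bench, the glassware and dish look unmoved, and it took 22 s with about 4 N at most measured while the probe was under the stand.

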